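Press the battery pack down and slide it under the leaf spring of its charging cradle

TASK

Seat the battery pack in its charging cradle without gripping it: with your fingertips press down hard on the ribbed thumb step at its tail so that the sprung bed sinks, and keep pressing while you slide the pack forward under the crossbar and the leaf spring, until its nose is fully home against the end stop. Then take your fingers away. Never lift the pack or ram it into the crossbar, and leave the weights and the other things around it where they stand.

Things in the scene. Friction and masses are not known exactly. Their poses are not given: they have to be found in the camera images.
- cradle: charging cradle, fixed: grey base 250 x 90 mm, two aluminium rails 27 mm high, 64 mm apart. Origin on the counter at mid-channel; +x is the way the pack slides home, +z up. Along x: rear stop at -115 mm (22 mm high), crossbar 40 to 52 mm (underside 43, top 51 mm above the counter, 100 mm wide), end stop face at 100 mm (40 mm high). Bed top 23 mm above the counter when up, 13 mm fully down.
- bed (a joint): sprung white bed, the channel's floor under the pack: 0 = up (at rest), 0.010 m = fully down, pushed up by 11 N at the top to 21 N at the bottom. With the pack on it the fingers press about 8 N to start it and 18 N to bottom it. Below about 0.006 the pack's nose is blocked by the crossbar; at 0.0075 to 0.010 it passes.
- leaf (a joint): steel leaf spring, 40 mm wide and 44 mm long, hinged on the far side of the crossbar and sloping down towards the end stop; 0 = at rest, grows as the pack lifts its tip, about 0.15 to 0.25 rad with the pack home. It drags on the pack's top with about 3 to 5 N.
- pack: black battery pack, 120 x 60 mm, about 300 g, loose on the bed between the rails. Origin: centre of its underside, +x to its nose, +z up. Front 80 mm is 26 mm high; rear 40 mm is the thumb step, 18 mm high, with an upright wall ahead of it at x = -20 mm to push on. Slippery in the cradle (friction 0.2). Home: origin at cradle x = 40 mm; let go, it rises to the crossbar and stays.
- thumb_step (a point): centre of the top of the pack's ribbed thumb step (40 x 60 mm), 20 mm behind the upright wall
- nose (a point): middle of the pack's front face, 11 mm above its underside
- end_stop (a point): middle of the end stop's face that the nose must meet, 24 mm above the counter
- bar: the crossbar, 12 mm along the slide x 100 mm across x 8 mm high, carrying the leaf spring; origin: middle of its underside, 43 mm above the counter, axes as the cradle's
- weight_l: bystander: polished 500 g weight with a knob, 38 mm across, 74 mm high, loose beside the cradle; origin under its centre
- weight_m: bystander: 200 g weight of the same form, 30 mm across, 56 mm high, loose beside the cradle; origin under its centre
- weight_s: bystander: 100 g weight of the same form, 25 mm across, 45 mm high, loose beside the cradle; origin under its centre
- spare: bystander: flat black pack without a thumb step, 100 x 60 x 22 mm, lying on the counter to the right; origin under its centre
- weight_box: bystander: wooden block 200 x 120 x 45 mm with four small weights in it (75 mm high in all), to the left; origin under its centre
- driver: bystander: screwdriver lying on the counter at the near left; origin at its middle, on the counter
There are look-alikes about, which are no part of the job. What is shaped like the pack but pink is not meant.

How it is judged:
By the outcome, as a careful person would: the job done as asked, in the order asked, and still so for the second after the job is handed in, with the robot touching nothing.
It also fails if it takes over 42 s, if anything falls off the work surface, if the arm or the gripper's body presses on something with over 40 N, if the wrist force passes 120 N, or if a joint passes its speed limit or range.

ROBOT

A 7-joint arm with a two-finger parallel gripper is mounted at the origin on the work surface. World frame = base frame: x ahead of the robot, y to its left, z up, the work surface at z = 0. Lengths are in m, angles in rad, forces in N, time in s.
With the tool pointing down it reaches from about 0.35 to 0.9 m from the base axis. Payload 8.1 kg.
Tool frame: the origin (TCP) lies between the finger pads; the fingertips stand 17 mm ahead of it and the grasp point (between the pads) lies 2 mm behind it; z points along the fingers, y is the line along which they close (so a half turn about z gives the same grasp; the last joint's range is limited). The gripper opens to 92 mm and grips with 3 to 60 N. Pads are 19 mm wide; open, the fingers measure 130 mm over their backs; the gripper's body (75 mm by 190 mm) begins 47 mm behind the grasp point.
Start: joints at [-1.378, 0.434, 0.025, 1.573, -0.012, 1.134, -0.075], TCP at [0.182, 0.598, 0.244] pointing down, gripper open.
Joint ranges: [-2.62, 2.62], [-0.44, 2.09], [-1.27, 1.32], [0.08, 2.57], [-1.32, 4.46], [0.12, 2], [-2.74, 2.74]. Speed limits (rad/s): [2.22, 2.22, 3.01, 3.01, 3.14, 3.14, 3.14].

INTERFACE

Orientations are given as a rotation vector (axis times angle).
In Python, from cell import observe, get_image, calibration, sign_off, look_for, regions_of, landmark_of gives the robot as it stands.
- The arm moves only by the tool jog_arm, never from a script. Its argument "plan" is a list of rows, each an object with "offset": the shift along the tool's x, y, z normalised to -1 to 1, where 1 is 0.15 m, a list of three; "twist": the turn, a rotation vector about the tool's x, y, z normalised to -1 to 1, where 1 is 2 pi rad, a list of three; "fingers": the gripper command: -1 is shut, 1 is fully open, values between are in proportion. In form: [{"offset": [x, y, z], "twist": [ax, ay, az], "fingers": fingers}, ...]. A call has 1 to 20 rows; each row is the pose to reach, as a shift and turn from the pose commanded when the call began, along the tool's axes at that moment, turning the shorter way round; what a row does not reach only later rows make up. A row lasts 1/8 s, in which the tool goes at most 62.5 mm and 10.7 degrees, less where a joint would pass 70% of its speed; a pose out of reach is approached as far as the arm can. A call with a number of a shift or a turn outside -1 to 1 is refused whole. A call with a gripper value outside its range is refused whole. The fingers move at their own pace and stop on an object; "newtons" is the grip in N (left out, the last holds). Time passes only in rows, so rows that repeat a pose let the fingers close. It gives the time, the measured TCP pose, the force, the opening and the grip force at its end, in the units of the state.
- observe(): the state, without advancing time (a new reading comes with each control period).
- get_image(name): name is "scene" or "top"; returns the picture (400x640x3 uint8, red, green, blue); there is no depth.
- calibration(name): a dict with "fov_y" (degrees; the focal length in pixels is half the picture's height over the tangent of half this angle, whatever the lens; pixels are square), "cx", "cy" (the principal point, pixels), "position" and "attitude" of the camera in the world. Camera axes: x right, y down, z forward; pixel columns grow to the right and rows downward; lengths in m; the calibration is good to about 2 mm. A picture is of the moment at which its call begins. calibration takes no time and is no camera call.
- sign_off(): hands the job in; it is judged then, once.
Trained networks look in the newest picture that a camera, given by its name, has taken for a name from the list of things; names that differ only in an ending like _2 or _b are one class to them, and where a whole thing is asked for, a point or a joint stands for the part that bears it (a point fixed in the world has none). Each returns a list of dicts, best first, with "conf" (0 to 1); they miss things now and then, are a little off and sometimes report something else, mostly with a low value. They report only what shows in the picture. A call takes as long as a camera call. They do not tell look-alikes from the thing itself.
- look_for(thing, camera): "box" ([left, top, width, height] as shares, 0 to 1, of the picture: columns of its width, rows of its height, round what is visible of it).
- regions_of(thing, camera): "region" (400x640 bool, what is visible of it) and "box" ([left, top, width, height] as shares, 0 to 1, of the picture: columns of its width, rows of its height, round what is visible of it).
- landmark_of(thing, camera): "at" ([row, column] as shares, 0 to 1, of the picture: columns of its width, rows of its height: a listed point, or the origin of a listed thing).
The state is a dict: "clock": time; "joints": joint angles; "dq": joint speeds; "joint_efforts": joint torques, N m; "position": TCP position; "ee_rot": TCP orientation; "force": force on the tool from outside, world axes, zero at the start; "ft_torque": the same for the moment, N m; "width": opening from 0.0 (shut) to 1.0 (fully open); "gripper_force": force on a finger pad.
Only numpy, scipy, OpenCV 4.12 (cv2) and the standard library are available. Lean on these libraries where they do the work, as an engineer would, in place of code of your own. Each camera call takes 0.05 s, during which the arm holds its last target. There are 200 camera calls.

## Working session

There is one attempt and no reset: what is moved stays moved. The work goes in short steps, Python scripts to look and compute and a tool call to move; the robot and the scene stay as the last step left them, time stands still between calls to the robot, and variables do not carry over. Pictures are saved under pics/ and viewed, at most 10 in all, crops included, and the job is handed in when it is done.

Besides the shell and the picture viewer there is one more tool, called as name(argument=value, ...), one argument or row to a line, values as JSON. jog_arm: Moves the arm, as the interface text tells. Scaled input: -1 to 1 covers 0.15 m each way for a shift and 2 pi rad each way for a turn. Its arguments: {"type":"object","properties":{"plan":{"type":"array","items":{"type":"object","properties":{"offset":{"type":"array","items":{"type":"number","minimum":-1,"maximum":1}},"twist":{"type":"array","items":{"type":"number","minimum":-1,"maximum":1}},"fingers":{"type":"number"}}}},"newtons":{"type":"number"}},"required":["plan"]}

```bash
mkdir -p pics; cat > h.py <<'E'
import numpy as np, cv2
from scipy.spatial.transform import Rotation as R
from cell import *
def cam(n):
    c=calibration(n); a=np.array(c["attitude"],float)
    M=a if a.shape==(3,3) else (R.from_rotvec(a).as_matrix() if a.size==3 else R.from_quat(a).as_matrix())
    return c,M,200/np.tan(np.radians(c["fov_y"])/2)
def ray(n,row,col,z):  # pixel -> world at height z
    c,M,f=cam(n); d=M@np.array([(col-c["cx"])/f,(row-c["cy"])/f,1]); p=np.array(c["position"])
    return p+d*(z-p[2])/d[2]
def pix(n,P):
    c,M,f=cam(n); q=M.T@(np.array(P)-c["position"]); return q[1]/q[2]*f+c["cy"],q[0]/q[2]*f+c["cx"]
E
python3 - <<'E'
from h import *
for n in("scene","top"):
    im=get_image(n); cv2.imwrite(f"pics/{n}0.png",im[:,:,::-1]); print(n,calibration(n))
    for t,z in(("cradle",0),("bar",.043),("pack",.023),("thumb_step",.041),("nose",.034),("end_stop",.024),("spare",0),("weight_l",0),("weight_m",0),("weight_s",0),("weight_box",0)):
        for r in landmark_of(t,n)[:3]:
            a=np.array(r["at"])*[400,640]; print(t,round(r["conf"],2),a.round(1),ray(n,*a,z).round(4))
s=observe();print(s)
E
```

```text
scene {'fov_y': 53.71991672831933, 'cx': 323.011568368661, 'cy': 202.7017605991884, 'position': array([1.36231142, 0.39125664, 0.61890886]), 'attitude': array([-1.2756766 , -1.96989028,  1.12954311])}
cradle 0.57 [225.5 300. ] [ 0.5527 -0.0524  0.    ]
bar 0.72 [225.6 307.3] [ 0.6018 -0.0038  0.043 ]
pack 0.92 [203.3 246.4] [ 0.542  -0.2355  0.023 ]
pack 0.63 [213. 300.] [ 0.5263 -0.065   0.023 ]
pack 0.58 [186.4 305.2] [ 0.3779 -0.123   0.023 ]
thumb_step 0.85 [178.3 317. ] [ 0.3436 -0.0973  0.041 ]
thumb_step 0.77 [201.6 297.1] [ 0.4999 -0.0874  0.041 ]
thumb_step 0.63 [199.1 255.8] [ 0.5354 -0.2049  0.041 ]
nose 0.94 [221.3 302.9] [ 0.5762 -0.0301  0.034 ]
nose 0.94 [181.6 291.1] [ 0.3851 -0.1695  0.034 ]
nose 0.87 [197.4 230.1] [ 0.5478 -0.2882  0.034 ]
end_stop 0.92 [239.8 306.9] [0.6353 0.0109 0.024 ]
end_stop 0.38 [226.8 465.5] [0.412 0.372 0.024]
spare 0.92 [198.5 198.1] [ 0.5468 -0.4161  0.    ]
weight_l 0.72 [215.4 343.2] [0.4552 0.0389 0.    ]
weight_l 0.64 [236.7 342.4] [0.5547 0.0765 0.    ]
weight_m 0.72 [215.4 343.2] [0.4552 0.0389 0.    ]
weight_m 0.64 [236.7 342.4] [
[... 1547 characters left out ...]
oints': array([-1.37760694,  0.43452238,  0.02500348,  1.57315303, -0.01157335,
        1.13396283, -0.07510953]), 'dq': array([ 9.53381772e-05, -1.66733778e-03, -1.30949898e-03,  1.07592203e-03,
        3.37182314e-03, -1.79284977e-03, -9.80230898e-04]), 'joint_efforts': array([-6.62947914e-04, -6.67688441e+01,  9.83740501e-01, -3.14796138e+01,
       -6.04719529e-02,  3.32715246e-02,  6.97380415e-05]), 'position': array([0.18223174, 0.59789638, 0.24374618]), 'ee_rot': array([4.63059613e-01, 3.10723295e+00, 1.51735363e-04]), 'force': array([ 0.00325117, -0.04628175, -0.7576945 ]), 'ft_torque': array([-0.01819172, -0.05087502, -0.01633026]), 'gripper_force': 0.0, 'width': 0.9986320791150514}
```

```bash
python3 - <<'E'
import cv2
a=cv2.imread("pics/top0.png")[130:310,270:510]; b=cv2.imread("pics/scene0.png")[150:290,170:400]
cv2.imwrite("pics/c1.png",cv2.resize(a,(800,600),interpolation=cv2.INTER_CUBIC))
cv2.imwrite("pics/c2.png",cv2.resize(b,(800,487),interpolation=cv2.INTER_CUBIC))
E
```

```text
(no output)
```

View pics/c1.png

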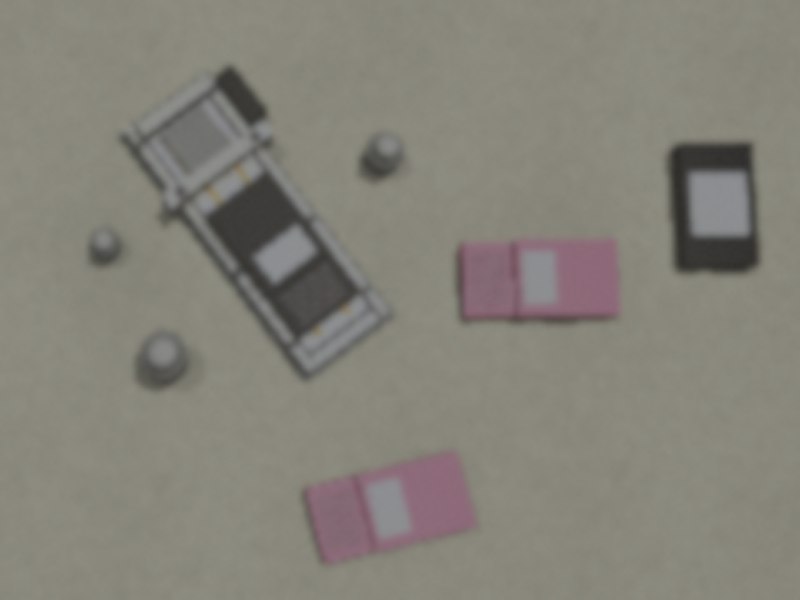

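View pics/c2.png

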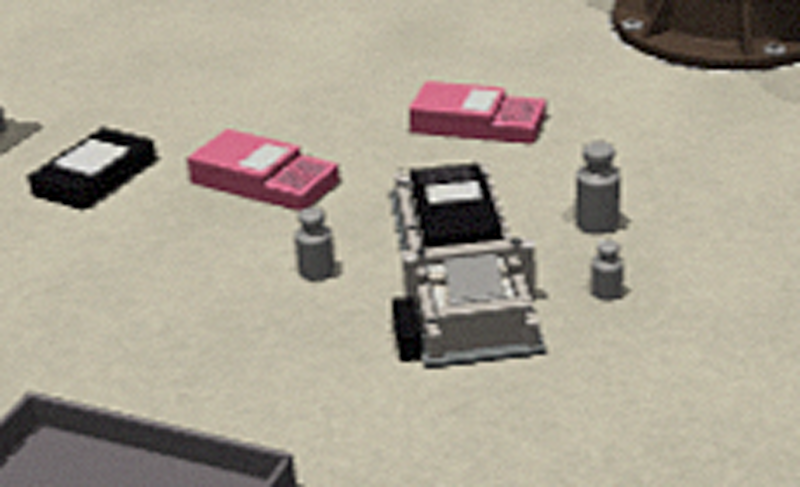

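View pics/scene0.png

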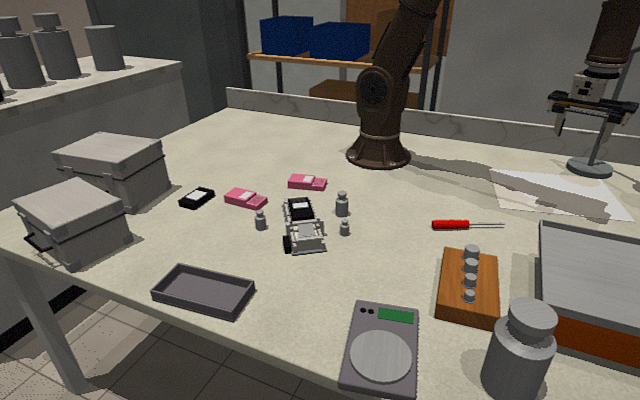

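The real pack is the black one in the cradle, at top-view pixel about (row 205, col 355). The pink pair at (215,430) and (283,389) and the flat spare at (193,481) don't fit. I'll overlay the estimated pose on the picture to confirm it.

```bash
cat >> h.py <<'E'
def C(o,th,p):
    c,s=np.cos(th),np.sin(th); return [o[0]+c*p[0]-s*p[1],o[1]+s*p[0]+c*p[1],p[2]]
E
python3 - <<'E'
from h import *
get_image("top")
for n in("top","scene"):
    if n=="scene": get_image(n)
    for r in regions_of("pack",n):
        m=r["region"].astype(np.uint8); print(n,round(r["conf"],2),m.sum(),cv2.minAreaRect(cv2.findNonZero(m)))
print("front",ray("top",189.4,341,.049),"rear",ray("top",223.9,368.7,.041))
th=np.radians(33.8); es=np.array([.634,.0115]); o=es-.1*np.array([np.cos(th),np.sin(th)]); print(o)
xs=-.041; out=[]
for n,(r0,r1,c0,c1) in(("top",(140,245,290,410)),("scene",(190,260,270,370))):
    k=6; im=cv2.imread(f"pics/{n}0.png")[r0:r1,c0:c1]; im=cv2.resize(im,None,fx=k,fy=k,interpolation=cv2.INTER_CUBIC)
    def poly(ps,col):
        q=[pix(n,C(o,th,p)) for p in ps]; cv2.polylines(im,[np.array([[(c-c0+.5)*k,(r-r0+.5)*k] for r,c in q],np.int32)],True,col,1)
    rect=lambda a,b,w,z:[(a,-w,z),(b,-w,z),(b,w,z),(a,w,z)]
    poly(rect(xs-.02,xs+.06,.03,.049),(0,255,0)); poly(rect(xs-.06,xs-.02,.03,.041),(0,255,255)); poly(rect(.04,.052,.05,.051),(0,0,255)); poly(rect(-.125,.125,.045,0),(255,0,0))
    cv2.imwrite(f"pics/ov_{n}.png",im)
E
```

```text
top 0.95 1115 ((386.4117736816406, 282.14703369140625), (24.25356101989746, 47.77951431274414), 75.96376037597656)
top 0.94 1094 ((353.96002197265625, 206.28001403808594), (46.80000305175781, 24.0), 53.13010025024414)
top 0.66 1073 ((431.0, 213.5), (47.99999237060547, 22.999996185302734), -0.0)
scene 0.78 494 ((301.1764831542969, 208.20590209960938), (24.738632202148438, 22.55581283569336), 75.96376037597656)
scene 0.72 619 ((245.02943420410156, 198.38235473632812), (41.95866012573242, 17.220029830932617), 14.03624439239502)
scene 0.64 549 ((306.9965515136719, 181.5413818359375), (38.11787796020508, 15.695597648620605), 4.763641834259033)
front [ 0.56162879 -0.02995465  0.049     ] rear [ 0.47105325 -0.09866155  0.041     ]
[ 0.55090155 -0.04412956]
```

View pics/ov_top.png

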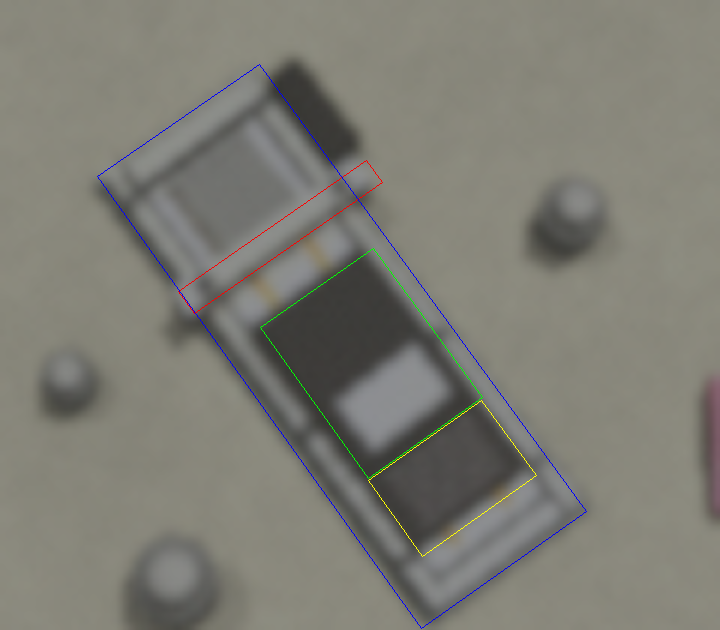

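View pics/ov_scene.png

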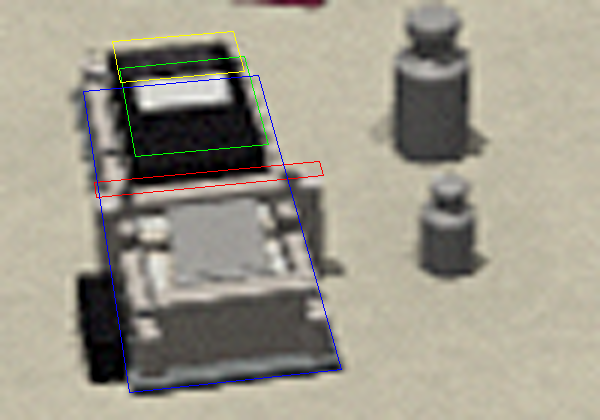

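Both overlays match the black pack: its wall is near cradle x = -61 mm and the slide direction is about 34.5°. I'll start moving, closing the fingers and aligning on the way.

jog_arm(
  plan=[
    {"offset":[-0.87,-1,0],"twist":[0,0,-0.143],"fingers":-1},
    {"offset":[-0.87,-1,0],"twist":[0,0,-0.143],"fingers":-1},
    {"offset":[-0.87,-1,0],"twist":[0,0,-0.143],"fingers":-1},
    {"offset":[-0.87,-1,0],"twist":[0,0,-0.143],"fingers":-1},
    {"offset":[-0.87,-1,0],"twist":[0,0,-0.143],"fingers":-1},
    {"offset":[-0.87,-1,0],"twist":[0,0,-0.143],"fingers":-1},
  ],
  newtons=20,
)

```text
clock: 2.15
position: [0.2636, 0.4162, 0.244]
ee_rot: [-0.93, 3.001, 0.001]
force: [0.6, 1.2, -0.2]
width: 0.396
gripper_force: 0.0
```

jog_arm(
  plan=[
    {"offset":[0.2,-1,0],"twist":[0,0,0],"fingers":-1},
    {"offset":[0.2,-1,0],"twist":[0,0,0],"fingers":-1},
    {"offset":[0.2,-1,0],"twist":[0,0,0],"fingers":-1},
  ],
)

```text
clock: 2.52
position: [0.3246, 0.2729, 0.2437]
ee_rot: [0.922, -3.003, 0.001]
force: [-0.0, 0.8, -0.3]
width: 0.069
gripper_force: 0.0
```

jog_arm(
  plan=[
    {"offset":[0.2,-1,0],"twist":[0,0,0],"fingers":-1},
    {"offset":[0.2,-1,0],"twist":[0,0,0],"fingers":-1},
    {"offset":[0.2,-1,0],"twist":[0,0,0],"fingers":-1},
  ],
)

```text
clock: 2.9
position: [0.3848, 0.1323, 0.2439]
ee_rot: [-0.921, 3.003, -0.001]
force: [-0.9, -0.2, -0.6]
width: 0.006
gripper_force: 0.0
```

jog_arm(
  plan=[
    {"offset":[0.2,-1,0],"twist":[0,0,0],"fingers":-1},
    {"offset":[0.2,-1,0],"twist":[0,0,0],"fingers":-1},
    {"offset":[0.2,-1,0],"twist":[0,0,0],"fingers":-1},
    {"offset":[0.2,-1,0],"twist":[0,0,0],"fingers":-1},
  ],
)

```text
clock: 3.4
position: [0.4449, -0.0073, 0.2438]
ee_rot: [-0.921, 3.003, -0.001]
force: [-0.2, 1.4, -1.1]
width: 0.003
gripper_force: 0.0
```

jog_arm(
  plan=[
    {"offset":[0.066,-0.6,0],"twist":[0,0,0],"fingers":-1},
    {"offset":[0.066,-0.6,0],"twist":[0,0,0],"fingers":-1},
    {"offset":[0.066,-0.6,0.4],"twist":[0,0,0],"fingers":-1},
    {"offset":[0.066,-0.6,0.8],"twist":[0,0,0],"fingers":-1},
    {"offset":[0.066,-0.6,1],"twist":[0,0,0],"fingers":-1},
    {"offset":[0.066,-0.6,1],"twist":[0,0,0],"fingers":-1},
    {"offset":[0.066,-0.6,1],"twist":[0,0,0],"fingers":-1},
  ],
)

```text
clock: 4.28
position: [0.488, -0.0845, 0.0949]
ee_rot: [-0.932, 2.999, -0.0]
force: [-0.9, 0.8, 0.6]
width: 0.005
gripper_force: 0.0
```

```bash
python3 - <<'E'
from h import *
s=observe(); print(s["position"],s["force"])
a=get_image("top")[150:250,290:410]; b=get_image("scene")[170:260,250:370]
f=lambda x:cv2.resize(x,None,fx=3.3*1.9,fy=3.3*1.9 if 0 else 3.0,interpolation=2)
A=cv2.resize(a,(400,333),interpolation=2);B=cv2.resize(b,(400,300),interpolation=2)
cv2.imwrite("pics/hov.png",np.hstack([A[:300],B])[:,:,::-1])
for n in("top","scene"):
  for t,z in(("thumb_step",.041),("nose",.034)):
    for r in landmark_of(t,n)[:3]:
        p=np.array(r["at"])*[400,640]; print(n,t,round(r["conf"],2),p.round(1),ray(n,*p,z).round(4))
  P=s["position"].copy(); P[2]-=.017; print("tip px",pix(n,P))
E
```

```text
[ 0.48795695 -0.08448485  0.09486153] [-0.87475141  0.78480451  0.55486495]
top thumb_step 0.71 [211.1 412.5] [ 0.5013 -0.2127  0.041 ]
top thumb_step 0.53 [208.  353.1] [ 0.5134 -0.0599  0.041 ]
top thumb_step 0.48 [180.6 332.4] [ 0.5871 -0.0085  0.041 ]
top nose 0.84 [213.9 452.2] [ 0.4922 -0.3162  0.034 ]
top nose 0.66 [191.4 341. ] [ 0.5591 -0.0302  0.034 ]
top nose 0.39 [274.7 412.9] [ 0.3393 -0.2065  0.034 ]
tip px (np.float64(215.68597853912988), np.float64(363.90940190131465))
scene thumb_step 0.86 [201.5 296.9] [ 0.4997 -0.0881  0.041 ]
scene thumb_step 0.65 [200.3 254.2] [ 0.5434 -0.2052  0.041 ]
scene thumb_step 0.55 [180.1 317.8] [ 0.3536 -0.0897  0.041 ]
scene nose 0.86 [196.8 229.8] [ 0.5451 -0.291   0.034 ]
scene nose 0.62 [220.8 305.4] [ 0.5712 -0.0251  0.034 ]
scene nose 0.6 [183.5 290.5] [ 0.3972 -0.1651  0.034 ]
tip px (np.float64(188.76828777046532), np.float64(299.393809272366))
```

View pics/hov.png

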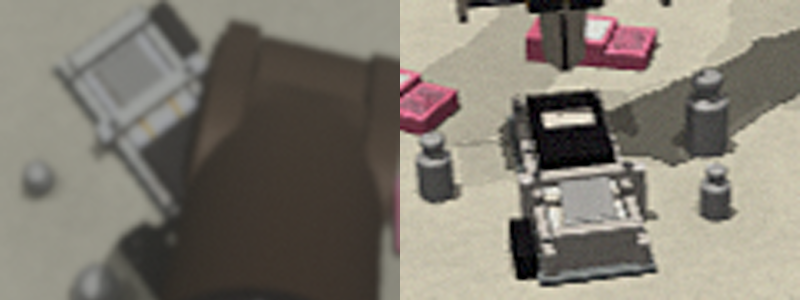

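Scene crop: the closed fingertips end at about (190,300). That is within 2 px of the projected tip, and they stand above the thumb step. I'll go down to just above the step.

jog_arm(
  plan=[
    {"offset":[0.03,0,0.12],"twist":[0,0,0],"fingers":-1},
    {"offset":[0.03,0,0.2],"twist":[0,0,0],"fingers":-1},
    {"offset":[0.03,0,0.23],"twist":[0,0,0],"fingers":-1},
    {"offset":[0.03,0,0.25],"twist":[0,0,0],"fingers":-1},
    {"offset":[0.03,0,0.265],"twist":[0,0,0],"fingers":-1},
    {"offset":[0.03,0,0.275],"twist":[0,0,0],"fingers":-1},
    {"offset":[0.03,0,0.275],"twist":[0,0,0],"fingers":-1},
  ],
)

```text
clock: 5.45
position: [0.4837, -0.0879, 0.0533]
ee_rot: [-0.932, 3.0, 0.0]
force: [-4.2, -0.5, 13.4]
width: 0.006
gripper_force: 6.7
```

jog_arm(
  plan=[
    {"offset":[0,0,0.02],"twist":[0,0,0],"fingers":-1},
    {"offset":[0,0,0.035],"twist":[0,0,0],"fingers":-1},
    {"offset":[0,0,0.045],"twist":[0,0,0],"fingers":-1},
    {"offset":[0,0,0.05],"twist":[0,0,0],"fingers":-1},
    {"offset":[0,0,0.05],"twist":[0,0,0],"fingers":-1},
  ],
)

```text
clock: 6.08
position: [0.484, -0.088, 0.0475]
ee_rot: [-0.931, 2.998, 0.0]
force: [-10.3, 0.3, 41.4]
width: 0.003
gripper_force: 20.5
```

jog_arm(
  plan=[
    {"offset":[0,0,-0.006],"twist":[0,0,0],"fingers":-1},
    {"offset":[-0.02,0,-0.006],"twist":[0,0,0],"fingers":-1},
    {"offset":[-0.04,0,-0.006],"twist":[0,0,0],"fingers":-1},
    {"offset":[-0.06,0,-0.006],"twist":[0,0,0],"fingers":-1},
    {"offset":[-0.08,0,-0.006],"twist":[0,0,0],"fingers":-1},
    {"offset":[-0.1,0,-0.006],"twist":[0,0,0],"fingers":-1},
    {"offset":[-0.1,0,-0.006],"twist":[0,0,0],"fingers":-1},
  ],
)

```text
clock: 6.95
position: [0.4975, -0.0803, 0.048]
ee_rot: [-0.93, 2.997, -0.003]
force: [-4.5, -3.5, 25.2]
width: 0.007
gripper_force: 12.4
```

jog_arm(
  plan=[
    {"offset":[-0.02,0,0],"twist":[0,0,0],"fingers":-1},
    {"offset":[-0.04,0,0],"twist":[0,0,0],"fingers":-1},
    {"offset":[-0.06,0,0],"twist":[0,0,0],"fingers":-1},
    {"offset":[-0.08,0,0],"twist":[0,0,0],"fingers":-1},
    {"offset":[-0.1,0,0],"twist":[0,0,0],"fingers":-1},
    {"offset":[-0.12,0,0],"twist":[0,0,0],"fingers":-1},
    {"offset":[-0.14,0,0],"twist":[0,0,0],"fingers":-1},
    {"offset":[-0.16,0,0],"twist":[0,0,0],"fingers":-1},
    {"offset":[-0.16,0,0],"twist":[0,0,0],"fingers":-1},
  ],
)

```text
clock: 8.07
position: [0.5174, -0.0667, 0.0481]
ee_rot: [-0.93, 2.997, -0.003]
force: [-4.6, -1.9, 24.7]
width: 0.004
gripper_force: 12.2
```

```bash
python3 - <<'E'
from h import *
s=observe(); print(s["position"],s["force"])
B=get_image("scene")[170:260,250:370]
cv2.imwrite("pics/mid.png",cv2.resize(B,(800,600),interpolation=2)[:,:,::-1])
E
```

```text
[ 0.51741859 -0.0667325   0.04811668] [-4.5684173  -1.93133235 24.67103063]
```

View pics/mid.png

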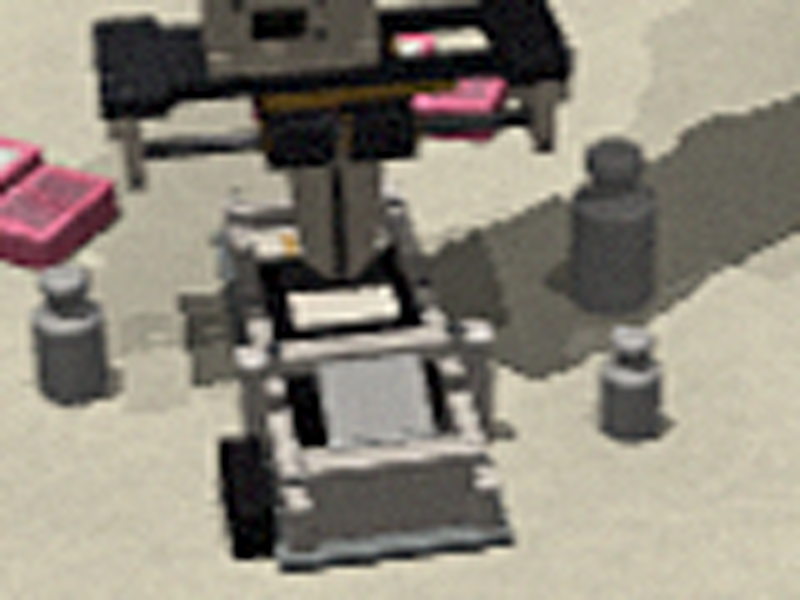

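The pack has passed under the crossbar and the leaf (leaf at pixel (400,370) of the crop, with black pack on both sides of it). I'll keep pressing and sliding.

jog_arm(
  plan=[
    {"offset":[-0.02,0,0],"twist":[0,0,0],"fingers":-1},
    {"offset":[-0.05,0,0],"twist":[0,0,0],"fingers":-1},
    {"offset":[-0.08,0,0],"twist":[0,0,0],"fingers":-1},
    {"offset":[-0.11,0,0],"twist":[0,0,0],"fingers":-1},
    {"offset":[-0.14,0,0],"twist":[0,0,0],"fingers":-1},
    {"offset":[-0.17,0,0],"twist":[0,0,0],"fingers":-1},
    {"offset":[-0.2,0,0],"twist":[0,0,0],"fingers":-1},
    {"offset":[-0.22,0,0],"twist":[0,0,0],"fingers":-1},
    {"offset":[-0.24,0,0],"twist":[0,0,0],"fingers":-1},
    {"offset":[-0.24,0,0],"twist":[0,0,0],"fingers":-1},
  ],
)

```text
clock: 9.38
position: [0.5457, -0.0469, 0.0482]
ee_rot: [-0.929, 3.0, -0.002]
force: [-8.4, -3.4, 27.9]
width: 0.007
gripper_force: 13.7
```

jog_arm(
  plan=[
    {"offset":[-0.015,0,0],"twist":[0,0,0],"fingers":-1},
    {"offset":[-0.03,0,0],"twist":[0,0,0],"fingers":-1},
    {"offset":[-0.045,0,0],"twist":[0,0,0],"fingers":-1},
    {"offset":[-0.05,0,0],"twist":[0,0,0],"fingers":-1},
    {"offset":[-0.05,0,0],"twist":[0,0,0],"fingers":-1},
  ],
)

```text
clock: 10.0
position: [0.5505, -0.0436, 0.0481]
ee_rot: [0.928, -3.0, 0.002]
force: [-12.3, -6.7, 32.5]
width: 0.002
gripper_force: 16.3
```

jog_arm(
  plan=[
    {"offset":[-0.015,0,0],"twist":[0,0,0],"fingers":-1},
    {"offset":[-0.03,0,0],"twist":[0,0,0],"fingers":-1},
    {"offset":[-0.04,0,0],"twist":[0,0,0],"fingers":-1},
    {"offset":[-0.04,0,0],"twist":[0,0,0],"fingers":-1},
  ],
)

```text
clock: 10.5
position: [0.5562, -0.0404, 0.0481]
ee_rot: [-0.928, 3.001, -0.003]
force: [-10.2, -7.4, 29.3]
width: 0.005
gripper_force: 14.4
```

```bash
python3 - <<'E'
from h import *
s=observe(); print(s["position"],s["force"])
B=get_image("scene")[190:260,270:363]
cv2.imwrite("pics/home.png",cv2.resize(B,(797,600),interpolation=2)[:,:,::-1])
E
```

```text
[ 0.55619178 -0.04039352  0.04812494] [-10.18828668  -7.43087404  29.33250216]
```

View pics/home.png

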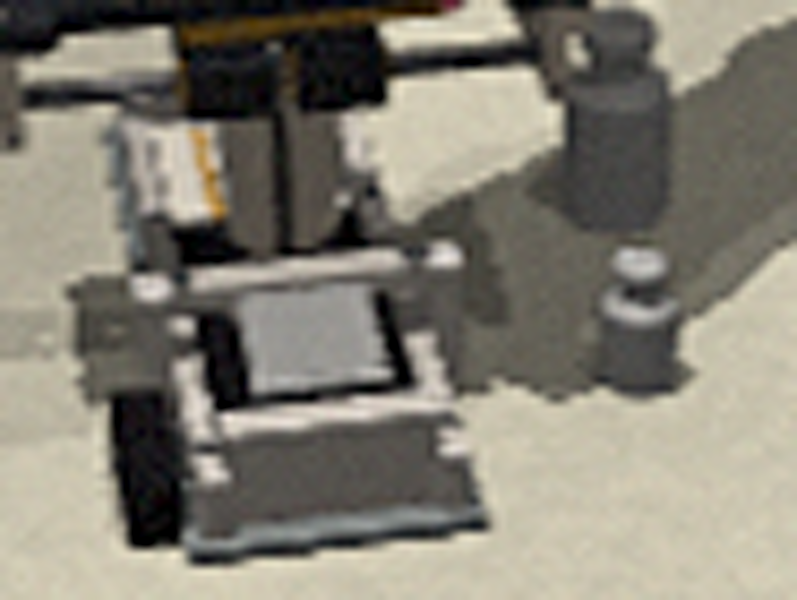

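jog_arm(
  plan=[
    {"offset":[-0.015,0,0],"twist":[0,0,0],"fingers":-1},
    {"offset":[-0.03,0,0],"twist":[0,0,0],"fingers":-1},
    {"offset":[-0.03,0,0],"twist":[0,0,0],"fingers":-1},
    {"offset":[-0.03,0,0],"twist":[0,0,0],"fingers":-1},
  ],
)

```text
clock: 11.05
position: [0.5601, -0.0379, 0.0481]
ee_rot: [-0.928, 3.001, -0.003]
force: [-9.3, -7.5, 27.7]
width: 0.004
gripper_force: 13.8
```

jog_arm(
  plan=[
    {"offset":[-0.01,0,0],"twist":[0,0,0],"fingers":-1},
    {"offset":[-0.02,0,0],"twist":[0,0,0],"fingers":-1},
    {"offset":[-0.02,0,0],"twist":[0,0,0],"fingers":-1},
  ],
)

```text
clock: 11.42
position: [0.5618, -0.0367, 0.0481]
ee_rot: [0.927, -3.001, 0.003]
force: [-11.5, -8.2, 30.0]
width: 0.005
gripper_force: 16.7
```

jog_arm(
  plan=[
    {"offset":[-0.01,0,0],"twist":[0,0,0],"fingers":-1},
    {"offset":[-0.02,0,0],"twist":[0,0,0],"fingers":-1},
    {"offset":[-0.02,0,0],"twist":[0,0,0],"fingers":-1},
  ],
)

```text
clock: 11.8
position: [0.562, -0.0366, 0.0481]
ee_rot: [0.924, -2.997, 0.003]
force: [-18.9, -13.3, 38.7]
width: -0.001
gripper_force: 21.4
```

Motion stopped and forward force jumped to 23 N, with the wall at about cradle x = 20 mm, so the nose is home. I'll relax the push and lift off.

jog_arm(
  plan=[
    {"offset":[0.01,0,0],"twist":[0,0,0],"fingers":-1},
    {"offset":[0.01,0,-0.02],"twist":[0,0,0],"fingers":-1},
    {"offset":[0.01,0,-0.05],"twist":[0,0,0],"fingers":-1},
    {"offset":[0.01,0,-0.09],"twist":[0,0,0],"fingers":-1},
    {"offset":[0.015,0,-0.16],"twist":[0,0,0],"fingers":-1},
    {"offset":[0.04,0,-0.4],"twist":[0,0,0],"fingers":-1},
    {"offset":[0.3,0,-0.9],"twist":[0,0,0],"fingers":-1},
    {"offset":[0.9,0,-1],"twist":[0,0,0],"fingers":-1},
    {"offset":[0.9,0,-1],"twist":[0,0,0],"fingers":-1},
    {"offset":[0.9,0,-1],"twist":[0,0,0],"fingers":-1},
  ],
)

```text
clock: 13.05
position: [0.4526, -0.11, 0.1978]
ee_rot: [-0.926, 2.999, -0.001]
force: [0.7, 0.7, 0.2]
width: 0.005
gripper_force: 0.0
```

```bash
python3 - <<'E'
from h import *
s=observe(); print(s["position"],s["force"])
B=get_image("scene")[185:255,270:363]; A=get_image("top")[140:240,290:380]
cv2.imwrite("pics/fin.png",np.hstack([cv2.resize(B,(440,331),interpolation=2),cv2.resize(A,(298,331),interpolation=2)])[:,:,::-1])
o=np.array([.5508,-.0441]);th=np.radians(34.5)
for n in("top","scene"):
  for t,z in(("thumb_step",.035),("nose",.028),("end_stop",.024)):
    for r in landmark_of(t,n)[:3]:
        p=np.array(r["at"])*[400,640]; w=ray(n,*p,z)[:2]-o; print(n,t,round(r["conf"],2),p.round(1),"cradle x,y",(w@[np.cos(th),np.sin(th)]).round(4),(w@[-np.sin(th),np.cos(th)]).round(4))
E
```

```text
[ 0.45263678 -0.10995527  0.19783109] [0.66038628 0.73074863 0.24914111]
top thumb_step 0.68 [191.8 348.6] cradle x,y 0.002 -0.0085
top nose 0.28 [181.8 334.4] cradle x,y 0.0465 0.0049
top end_stop 0.94 [164.6 321.4] cradle x,y 0.1052 0.0049
top end_stop 0.58 [193.1 481.4] cradle x,y -0.2045 -0.2898
scene thumb_step 0.81 [219.3 299.6] cradle x,y 0.0189 -0.0106
scene thumb_step 0.59 [178.7 318.4] cradle x,y -0.2091 0.0794
scene thumb_step 0.25 [237.9 310. ] cradle x,y 0.1093 0.0046
scene nose 0.89 [182.1 294.1] cradle x,y -0.2139 0.0006
scene nose 0.79 [198.3 231.3] cradle x,y -0.1452 -0.1967
scene nose 0.71 [239. 310.] cradle x,y 0.1043 0.0051
scene end_stop 0.82 [241.  305.8] cradle x,y 0.1053 -0.006
```

View pics/fin.png

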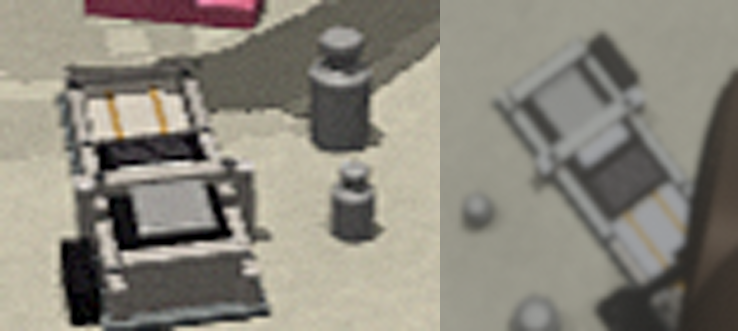

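The final picture shows the black pack under the bar and leaf, with its nose at the end stop and no bed showing between them. The thumb step is at cradle x ≈ 0 as expected, and the weights in view haven't moved.

```bash
python3 -c "
from cell import sign_off
print(sign_off())"
```

```text
the job is handed in; nothing more can be done
None
```

The pack is seated: I pressed the bed down, slid the pack under the crossbar and leaf spring to a firm stop at the end stop, lifted the fingers clear, and handed the job in at about 13 s (sign-off gave no verdict).

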